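Show the apprentice the next cut

ROBOT

A 7-joint arm with a two-finger parallel gripper is mounted at the origin on the work surface. World frame = base frame: x ahead of the robot, y to its left, z up, the work surface at z = 0. Lengths are in m, angles in rad, forces in N, time in s.
With the tool pointing down it reaches from about 0.4 to 0.85 m from the base axis. Payload 10.4 kg.
Tool frame: the origin (TCP) lies between the finger pads, 19 mm behind the fingertips; this is the grasp point; z points along the fingers, y is the line along which they close (so a half turn about z gives the same grasp; the last joint's range is limited). The gripper opens to 87 mm and grips with 3 to 60 N. Pads are 19 mm wide; open, the fingers measure 117 mm over their backs; the gripper's body (75 mm by 190 mm) begins 51 mm behind the grasp point.
Start: joints at [1.19, 0.332, -0.065, 1.46, 0.022, 1.35, -0.088], TCP at [0.219, -0.585, 0.241] pointing down, gripper open.
Joint ranges: [-2.6, 2.6], [-0.5, 2.12], [-1.47, 1.34], [0.16, 2.42], [-1.27, 4.41], [0.06, 2.06], [-2.6, 2.6]. Speed limits (rad/s): [2.22, 2.22, 2.79, 2.79, 3.14, 3.14, 3.14].

INTERFACE

Orientations are given as a unit quaternion [x, y, z, w].
In Python, from bench import r gives the robot as it stands.
- The arm moves only by the tool play_rows, never from a script. Its arguments are lists of equal length, an entry for each row: "claw": the closure, from 0 (fully open) to 1 (shut); "delta_pos": the shift along the tool's x, y, z scaled (see below), a list of three; "delta_rot": the turn, a rotation vector about the tool's x, y, z scaled (see below), a list of three. A call has 1 to 8 rows; each row shifts and turns the commanded pose from where the row before left it, along the tool's axes as they then stand; what a row does not reach is not made up. The controller multiplies each number of a shift by 200 mm and each number of a turn by pi rad. A row lasts 1/10 s, in which the tool goes at most 50 mm and 8.59 degrees, less where a joint would pass 70% of its speed; a pose out of reach is approached as far as the arm can. A call with a number of a shift or a turn outside -1 to 1 is refused whole. A call with a gripper value outside its range is refused whole. The fingers move at their own pace and stop on an object; "squeeze" is the grip in N (left out, the last holds). Time passes only in rows, so rows that do not move let the fingers close. It gives the time, the measured TCP pose, the force, the opening and the grip force at its end, in the units of the state.
- r.read_state(): the state, without advancing time (a new reading comes with each control period).
- r.camera(name): name is "scene" or "top"; returns a dict with "pixels" (384x512x3 uint8, red, green, blue), "camera_matrix" (3x3 intrinsics, pixels), "cam_to_world" (4x4, takes a point from camera to world coordinates). Camera axes: x right, y up, looking along -z (the intrinsics and any distortion apply to the point x, -y, -z); pixel columns grow to the right and rows downward; lengths in m; the calibration is good to about 2 mm. A picture is of the moment at which its call begins. There is no depth.
- r.close_job(): hands the job in; it is judged then, once.
The state is a dict: "time": time; "joint_positions": joint angles; "joint_vel": joint speeds; "joint_torque": joint torques, N m; "ee_pos": TCP position; "eef_rot": TCP orientation; "ft_force": force on the tool from outside, world axes, zero at the start; "torque": the same for the moment, N m; "width": finger opening in m; "grip_force": force on a finger pad.
Only numpy, scipy, OpenCV 4.12 (cv2) and the standard library are available. Lean on these libraries where they do the work, as an engineer would, in place of code of your own. Each camera call takes 0.05 s, during which the arm holds its last target. There are 200 camera calls.

TASK

The apprentice is about to chop the next shoulder: show what to take up and where to cut, pointing from straight above with the fingers downward and the fingertips a finger's breadth or two clear, touching nothing at all. Point at the handle of the walnut-handled gouge in the tray for about two seconds, then at the upturned handle end of the wooden beech mallet for about two seconds, then at the middle of the pencil-hatched waste on top of the oak block in the green vice, and finish while still pointing there. Do not dip down over the other gouge, the chisel or the brass mallet on the way.

Things in the scene. Friction and masses are not known exactly. Their poses are not given: they have to be found in the camera images.
- gouge_walnut: Wide carving gouge with a dark brown walnut handle, loose in one of the tray's three compartments. Octagonal handle 130 long, 26 across; brass ferrule, steel shank, 28 wide curved blade. Origin: underside of the handle at the middle of its length; x along the tool towards the blade (handle from x = -65 to +65 mm, blade tip at +190), z up; the handle's top is 26 above the origin.
- gouge_walnut_handle (a point): Point on top of the walnut handle, at the middle of its length, 26 mm above that gouge's underside; axes as the gouge.
- gouge_beech: Narrow gouge with a pale octagonal beech handle (130 x 26), 12 wide blade; a bystander in another compartment. Origin and axes as the walnut gouge.
- chisel_yellow: Chisel with a yellow plastic handle with black ends (130 x 26), 20 wide flat blade; a bystander in another compartment. Origin and axes as the walnut gouge.
- tray: Fixed shallow plywood tray, 310 (its x) x 262 x 30 high, three compartments side by side along its y, each with one tool lying along x, blade towards the tray's +x. Floor 8 thick. Origin: centre of its underside.
- mallet_beech: Carver's mallet turned all in pale beech, standing on its head, handle up: head 76 diameter and 98 tall, handle 31 diameter above it, 190 tall in all. Loose. Origin: centre of its underside, z up.
- mallet_beech_end (a point): Centre of the upturned handle end of the beech mallet, 190 mm above the bench.
- mallet_brass: Smaller carver's mallet with a brass head (54 diameter, 56 tall) and a dark handle 30 diameter, standing on its head, 166 tall; a bystander. Origin: centre of its underside.
- vice: Fixed green cast-iron carving vice with reddish-brown wooden cheeks and a steel screw towards the robot. Round foot 190 diameter; jaws along its y, cheeks 170 long, top edge 175 above the bench; bolt heads on the jaws to 158; the screw's slanting bar stands 203 out from the origin along -x and reaches 134 high. Origin: centre of the foot's underside.
- block: Pale oak block clamped upright in the vice, 50 (its x) x 100 (its y) in plan, underside 100 above the bench. Along y: the +y third is a finished shoulder, 88 above its underside; the middle third is the tenon and the -y third the waste, both 110 above its underside (210 above the bench). Origin: centre of its underside.
- waste (a point): Middle of the waste still to be cut: a patch 50 (x) x 33 (y) on top of the block, cross-hatched with dark pencil lines, 210 mm above the bench; axes as the block.
- glue_pot: White plastic glue bottle, 72 diameter, 105 tall, with a brush handle standing out of it to 185; a bystander. Origin: centre of its underside.
- spray_can: Blue spray can with a pale label, 54 diameter, 170 tall; a bystander. Origin: centre of its underside.
- oilstone: Grey sharpening stone in a dark wooden case, 220 x 70 x 36 high; a bystander. Origin: centre of its underside.
- carving_a: Small rough-carved wooden figure, 36 x 40 x 93 tall; a bystander. Origin: centre of its underside.
- carving_b: Small rough-carved wooden figure, 36 x 40 x 98 tall; a bystander. Origin: centre of its underside.

How it is judged:
By the outcome, as a careful person would: the job done as asked, in the order asked, and still so for the second after the job is handed in, with the robot touching nothing.
It also fails if it takes over 43 s, if anything falls off the work surface, if the arm or the gripper's body presses on something with over 40 N, if the wrist force passes 120 N, or if a joint passes its speed limit or range.

## Working session

There is one attempt and no reset: what is moved stays moved. The work goes in short steps, Python scripts to look and compute and a tool call to move; the robot and the scene stay as the last step left them, time stands still between calls to the robot, and variables do not carry over. Pictures are saved under pics/ and viewed, at most 10 in all, crops included, and the job is handed in when it is done.

Besides the shell and the picture viewer there is one more tool, called after "Request:" as a command line: name --argument value ..., lists and objects as JSON in quotes. play_rows: Moves the arm, as the interface text tells. Shifts and turns lie within -1 to 1; 1 stands for 200 mm of shift or pi rad of turn. Its arguments: {"type":"object","properties":{"claw":{"type":"array"},"delta_pos":{"type":"array"},"delta_rot":{"type":"array"},"squeeze":{"type":"number"}},"required":["claw","delta_pos","delta_rot"]}

```bash
mkdir -p pics
python3 - <<'E'
from bench import r
import cv2, pickle
d={}
for n in("scene","top"):
    c=r.camera(n); d[n]=c
    cv2.imwrite(f"pics/{n}.png",cv2.resize(c["pixels"][:,:,::-1],(768,576),interpolation=cv2.INTER_CUBIC))
    print(n,c["camera_matrix"],c["cam_to_world"],[k for k in c])
pickle.dump(d,open("c.pkl","wb"))
s=r.read_state();print(s["time"],s["ee_pos"],s["eef_rot"])
E
```

```text
scene [[412.71423695   0.         255.2329935 ]
 [  0.         412.71423695 192.85341767]
 [  0.           0.           1.        ]] [[ 0.26079274 -0.62261837  0.73778961  1.51627485]
 [ 0.96538738  0.1711929  -0.19677449 -0.31652661]
 [-0.00378893  0.76357014  0.64571378  0.97519563]
 [ 0.          0.          0.          1.        ]] ['pixels', 'camera_matrix', 'cam_to_world']
top [[388.69291344   0.         253.4649436 ]
 [  0.         388.69291344 194.39975574]
 [  0.           0.           1.        ]] [[ 0.0148988   0.97438755 -0.22438121  0.32383853]
 [-0.99988772  0.01415886 -0.00490639 -0.04881241]
 [-0.00160374  0.22442911  0.9744891   1.34749718]
 [ 0.          0.          0.          1.        ]] ['pixels', 'camera_matrix', 'cam_to_world']
0.1 [ 0.21877414 -0.58509967  0.24054096] [ 9.84038179e-01  1.77956332e-01 -1.25009417e-04 -6.25576561e-04]
```

View pics/top.png

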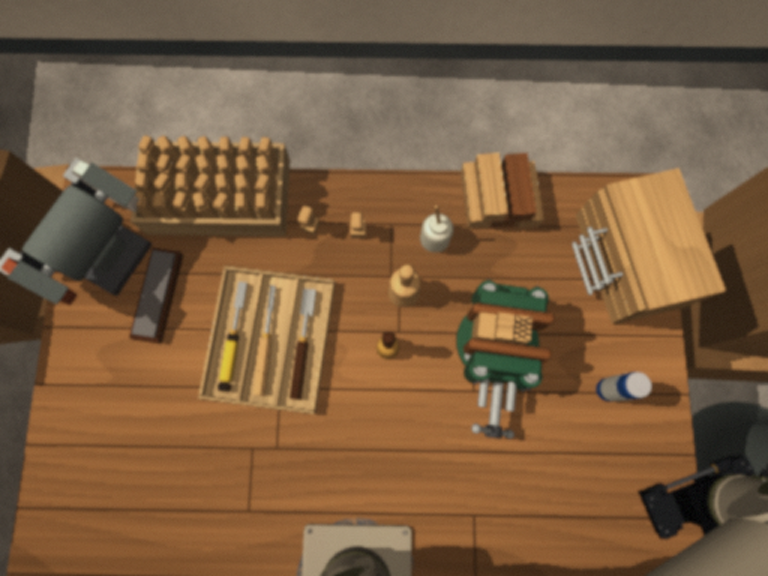

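View pics/scene.png

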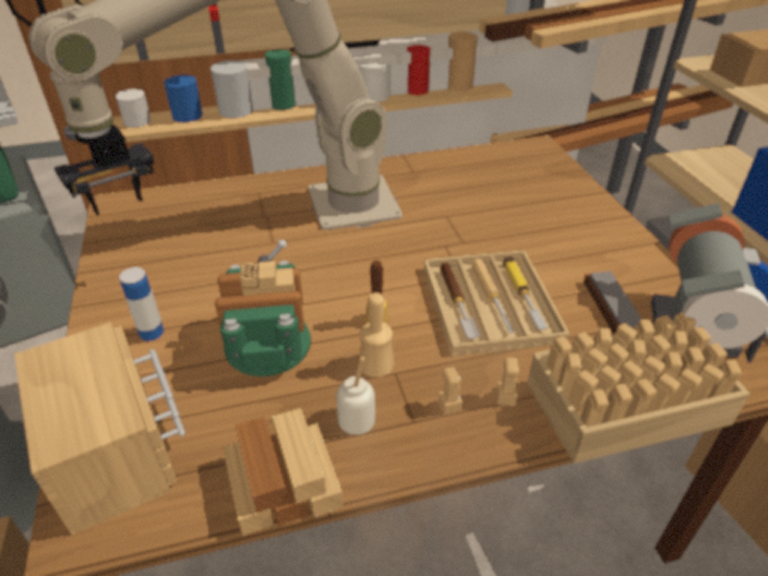

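The top view shows the walnut handle near (300,368), the beech mallet's end near (406,271) and the hatched patch near (519,328). In the scene view these are at about (452,282), (376,300) and (250,271). I'll enlarge each of them.

Run:
```python
import pickle,cv2,numpy as np
d=pickle.load(open("c.pkl","rb"))
def tile(n,u0,v0,w=44,h=50,k=6):
    p=d[n]["pixels"][v0:v0+h,u0:u0+w,::-1]
    t=cv2.resize(p,(w*k,h*k),interpolation=cv2.INTER_CUBIC)
    for i in range(0,w,10):
        cv2.putText(t,str(u0+i),(i*k,8),0,.3,(255,255,255),1);cv2.line(t,(i*k,10),(i*k,14),(255,255,255),1)
    for j in range(0,h,10):
        cv2.putText(t,str(v0+j),(0,j*k+4),0,.3,(255,255,0),1);cv2.line(t,(20,j*k),(24,j*k),(255,255,0),1)
    return t
T=np.hstack([tile("top",180,220),tile("top",250,165),tile("top",320,195)])
S=np.hstack([tile("scene",280,165),tile("scene",230,185),tile("scene",145,160)])
cv2.imwrite("pics/crops.png",np.vstack([T,S]))
```

```text
(no output)
```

View pics/crops.png

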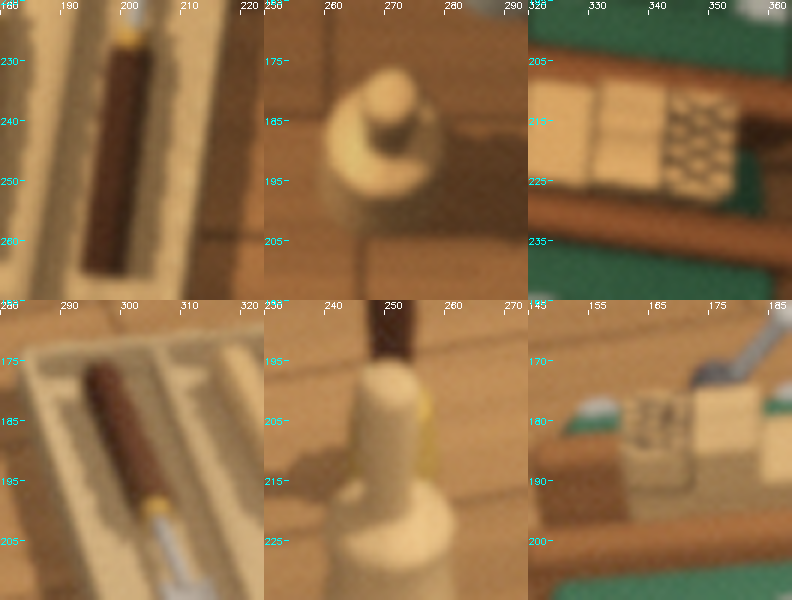

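The crops give these pixel positions:

| Target | Top (u,v) | Scene (u,v) |
|---|---|---|
| Walnut handle middle | (199.7,246.7) | (301.2,187) |
| Beech mallet end | (271.2,180.8) | (251.2,198) |
| Middle of hatch | (348.8,219) | (166.5,180) |

```bash
cat > h.py <<'E'
import pickle,numpy as np
d=pickle.load(open("c.pkl","rb"))
def ray(n,u,v):
    K=d[n]["camera_matrix"];M=d[n]["cam_to_world"]
    return M[:3,3],M[:3,:3]@np.array([(u-K[0,2])/K[0,0],-(v-K[1,2])/K[1,1],-1])
def at(n,u,v,z):
    o,a=ray(n,u,v);return o+a*(z-o[2])/a[2]
def tri(p,q):
    (o,a),(b,c)=ray("top",*p),ray("scene",*q)
    t=np.linalg.lstsq(np.c_[a,-c],b-o,rcond=None)[0];return (o+a*t[0]+b+c*t[1])/2
E
python3 - <<'E'
from h import *
np.set_printoptions(precision=4,suppress=True)
for nm,p,q,z in[("walnut",(199.7,246.7),(301.2,187),.034),("beech",(271.2,180.8),(251.2,198),.19),("waste",(348.8,219),(166.5,180),.21)]:
    print(nm,at("top",*p,z),at("scene",*q,z),tri(p,q))
a,b=at("top",202,228,.03),at("top",197.3,265.5,.03);print(a,b,np.linalg.norm(a-b))
print("brass",at("top",388/1.5,338/1.5,.166),"spray",at("top",636/1.5,385/1.5,.17),"glue",at("top",437/1.5,210/1.5,.185))
from scipy.spatial.transform import Rotation as R
print(R.from_quat([9.84038179e-01,1.77956332e-01,-1.25e-4,-6.2557e-04]).as_matrix())
E
```

```text
walnut [0.4431 0.136  0.034 ] [0.4532 0.1379 0.034 ] [0.4444 0.1392 0.0264]
beech [ 0.6341 -0.097   0.19  ] [ 0.6384 -0.0946  0.19  ] [ 0.6352 -0.0955  0.1875]
waste [ 0.5152 -0.3262  0.21  ] [ 0.5144 -0.3232  0.21  ] [ 0.5152 -0.3246  0.211 ]
[0.507  0.1316 0.03  ] [0.3809 0.1417 0.03  ] 0.12652412472688992
brass [ 0.4989 -0.0602  0.166 ] spray [ 0.411  -0.5566  0.17  ] glue [ 0.7702 -0.1604  0.185 ]
[[ 0.9367  0.3502 -0.0005]
 [ 0.3502 -0.9367  0.0012]
 [-0.     -0.0013 -1.    ]]
```

Both views agree to within about 5 mm, and the triangulated heights match the given ones. My targets are walnut (0.444,0.137), beech (0.635,-0.096) and waste (0.515,-0.325). I'll move with the fingers shut, travelling high.

Request:
play_rows --claw '[1,1,1,1,1,1,1,1]' --delta_pos '[[0.1,-0.05,-0.1],[0.18,-0.09,-0.05],[0.18,-0.09,-0.05],[0.18,-0.09,-0.05],[0.18,-0.09,-0.05],[0.18,-0.09,-0.05],[0.18,-0.09,-0.05],[0.18,-0.09,0]]' --delta_rot '[[0,0,0],[0,0,0],[0,0,0],[0,0,0],[0,0,0],[0,0,0],[0,0,0],[0,0,0]]'

```text
time: 0.9
ee_pos: [0.4272, -0.3616, 0.3225]
eef_rot: [0.984, 0.178, 0.001, 0.001]
ft_force: [1.1, -0.6, -0.1]
width: 0.0306
grip_force: 0.0
```

Request:
play_rows --claw '[1,1,1,1,1,1,1,1]' --delta_pos '[[0.08,-0.19,0],[0.08,-0.19,0],[0.08,-0.19,0],[0.08,-0.19,0],[0.08,-0.19,0],[0.08,-0.19,0],[0.08,-0.19,0],[0.08,-0.19,0]]' --delta_rot '[[0,0,0],[0,0,0],[0,0,0],[0,0,0],[0,0,0],[0,0,0],[0,0,0],[0,0,0]]'

```text
time: 1.7
ee_pos: [0.439, -0.0316, 0.3211]
eef_rot: [0.984, 0.178, -0.0, 0.0]
ft_force: [0.6, 0.7, 0.2]
width: 0.0001
grip_force: 0.0
```

Request:
play_rows --claw '[1,1,1,1,1,1]' --delta_pos '[[0.08,-0.19,0],[0.08,-0.19,0],[0.08,-0.19,0],[0.08,-0.19,0],[0,0,0],[0,0,0]]' --delta_rot '[[0,0,0],[0,0,0],[0,0,0],[0,0,0],[0,0,0],[0,0,0]]'

```text
time: 2.3
ee_pos: [0.4459, 0.1321, 0.321]
eef_rot: [0.984, 0.179, -0.0, 0.0]
ft_force: [0.9, -1.3, -0.4]
width: 0.0005
grip_force: 0.0
```

Request:
play_rows --claw '[1,1,1,1,1,1,1,1]' --delta_pos '[[0.005,-0.025,0.1],[0,0,0.2],[0,0,0.2],[0,0,0.2],[0,0,0.2],[0,0,0.15],[0,0,0.1],[0,0,0.04]]' --delta_rot '[[0,0,0],[0,0,0],[0,0,0],[0,0,0],[0,0,0],[0,0,0],[0,0,0],[0,0,0]]'

```text
time: 3.1
ee_pos: [0.4444, 0.1347, 0.0811]
eef_rot: [0.984, 0.177, -0.002, 0.0]
ft_force: [0.8, -0.4, 0.4]
width: 0.0003
grip_force: 0.0
```

Run:
```python
from bench import r
import cv2
c=r.camera("scene")["pixels"][130:270,200:380,::-1]
cv2.imwrite("pics/w1.png",cv2.resize(c,None,fx=4,fy=4,interpolation=cv2.INTER_CUBIC))
print(r.read_state()["ee_pos"])
```

```text
[0.4444487  0.13492491 0.08117728]
```

View pics/w1.png

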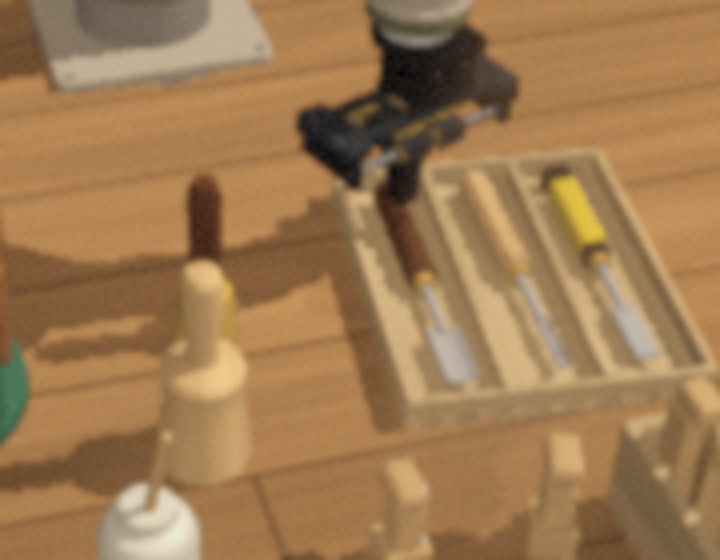

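The fingertips, at about (402,200) in the crop, are just above the walnut handle and clear of it. I'll hold here for about 2 s.

Request:
play_rows --claw '[1,1,1,1,1,1,1,1]' --delta_pos '[[0,-0.01,0],[0,0,0],[0,0,0],[0,0,0],[0,0,0],[0,0,0],[0,0,0],[0,0,0]]' --delta_rot '[[0,0,0],[0,0,0],[0,0,0],[0,0,0],[0,0,0],[0,0,0],[0,0,0],[0,0,0]]'

```text
time: 3.95
ee_pos: [0.4447, 0.1385, 0.0832]
eef_rot: [0.984, 0.178, 0.0, 0.0]
ft_force: [-0.4, 0.2, -0.6]
width: 0.0007
grip_force: 0.0
```

Request:
play_rows --claw '[1,1,1,1,1,1,1,1]' --delta_pos '[[0,0,0],[0,0,0],[0,0,0],[0,0,0],[0,0,0],[0,0,0],[0,0,0],[0,0,0]]' --delta_rot '[[0,0,0],[0,0,0],[0,0,0],[0,0,0],[0,0,0],[0,0,0],[0,0,0],[0,0,0]]'

```text
time: 4.75
ee_pos: [0.4447, 0.1385, 0.0832]
eef_rot: [0.984, 0.178, 0.0, 0.0]
ft_force: [0.6, -0.1, -0.4]
width: 0.0006
grip_force: 0.0
```

Request:
play_rows --claw '[1,1,1,1,1,1]' --delta_pos '[[0,0,0],[0,0,0],[0,0,0],[0,0,0],[0,0,0],[0,0,0]]' --delta_rot '[[0,0,0],[0,0,0],[0,0,0],[0,0,0],[0,0,0],[0,0,0]]'

```text
time: 5.35
ee_pos: [0.4447, 0.1385, 0.0832]
eef_rot: [0.984, 0.178, 0.0, 0.0]
ft_force: [0.0, -0.3, 0.2]
width: 0.0006
grip_force: 0.0
```

Request:
play_rows --claw '[1,1,1,1,1,1,1,1]' --delta_pos '[[0,0,-0.1],[0,0,-0.2],[0,0,-0.2],[0,0,-0.2],[0,0,-0.2],[0,0,-0.2],[0,0,-0.1],[0,0,0]]' --delta_rot '[[0,0,0],[0,0,0],[0,0,0],[0,0,0],[0,0,0],[0,0,0],[0,0,0],[0,0,0]]'

```text
time: 6.15
ee_pos: [0.4457, 0.1391, 0.3261]
eef_rot: [0.984, 0.178, 0.002, 0.0]
ft_force: [0.5, 0.1, -0.8]
width: 0.0004
grip_force: 0.0
```

Request:
play_rows --claw '[1,1,1,1,1,1,1,1]' --delta_pos '[[0.06,0.18,0],[0.06,0.18,0],[0.06,0.18,0],[0.06,0.18,0],[0.06,0.18,0],[0.06,0.18,0],[0.06,0.18,0],[0.06,0.17,0]]' --delta_rot '[[0,0,0],[0,0,0],[0,0,0],[0,0,0],[0,0,0],[0,0,0],[0,0,0],[0,0,0]]'

```text
time: 6.95
ee_pos: [0.6353, -0.0973, 0.3216]
eef_rot: [0.984, 0.178, -0.001, -0.0]
ft_force: [0.1, 0.7, 1.2]
width: 0.0004
grip_force: 0.0
```

Request:
play_rows --claw '[1,1]' --delta_pos '[[0,0,0],[0,0,0]]' --delta_rot '[[0,0,0],[0,0,0]]'

```text
time: 7.15
ee_pos: [0.6347, -0.096, 0.3213]
eef_rot: [0.984, 0.178, -0.001, -0.001]
ft_force: [0.8, 1.1, 0.7]
width: 0.0007
grip_force: 0.0
```

Positioned over the beech mallet. Next I descend 84 mm, to a TCP height of about 0.237.

Request:
play_rows --claw '[1,1,1,1,1,1,1,1]' --delta_pos '[[0,0,0.1],[0,0,0.12],[0,0,0.1],[0,0,0.06],[0,0,0.04],[0,0,0],[0,0,0],[0,0,0]]' --delta_rot '[[0,0,0],[0,0,0],[0,0,0],[0,0,0],[0,0,0],[0,0,0],[0,0,0],[0,0,0]]'

```text
time: 7.95
ee_pos: [0.6352, -0.0957, 0.2403]
eef_rot: [0.984, 0.178, 0.001, 0.0]
ft_force: [-0.4, 0.1, -0.4]
width: 0.0001
grip_force: 0.0
```

Run:
```python
from bench import r
import cv2
c=r.camera("scene")["pixels"][130:270,150:330,::-1]
cv2.imwrite("pics/w2.png",cv2.resize(c,None,fx=4,fy=4,interpolation=cv2.INTER_CUBIC))
print(r.read_state()["ee_pos"])
```

```text
[ 0.63515892 -0.09570455  0.24023478]
```

View pics/w2.png

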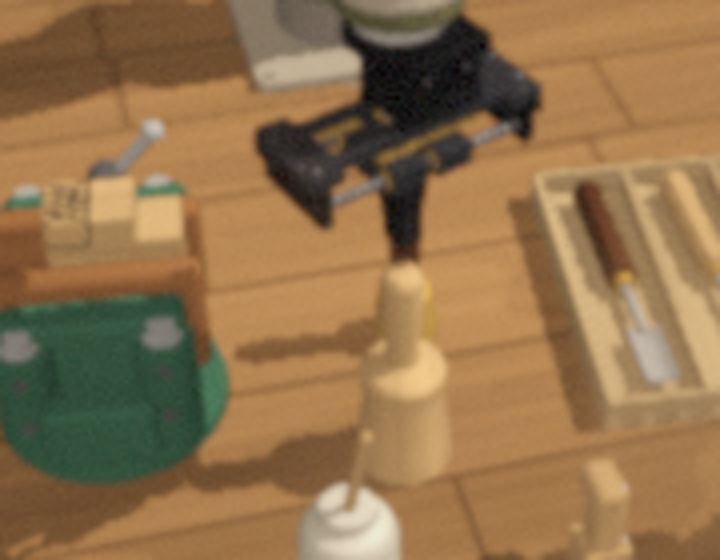

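The fingertips, at about (405,248), are directly above the mallet's end at (405,275), with about 30 mm of clearance. I'll hold here, then rise and go to the waste.

Request:
play_rows --claw '[1,1,1,1,1,1,1,1]' --delta_pos '[[0,0,0.02],[0,0,0],[0,0,0],[0,0,0],[0,0,0],[0,0,0],[0,0,0],[0,0,0]]' --delta_rot '[[0,0,0],[0,0,0],[0,0,0],[0,0,0],[0,0,0],[0,0,0],[0,0,0],[0,0,0]]'

```text
time: 8.8
ee_pos: [0.6348, -0.0958, 0.2353]
eef_rot: [0.984, 0.178, 0.0, 0.0]
ft_force: [0.5, -0.5, -0.1]
width: 0.0004
grip_force: 0.0
```

Request:
play_rows --claw '[1,1,1,1,1,1,1,1]' --delta_pos '[[0,0,0],[0,0,0],[0,0,0],[0,0,0],[0,0,0],[0,0,0],[0,0,0],[0,0,0]]' --delta_rot '[[0,0,0],[0,0,0],[0,0,0],[0,0,0],[0,0,0],[0,0,0],[0,0,0],[0,0,0]]'

```text
time: 9.6
ee_pos: [0.6348, -0.0958, 0.2353]
eef_rot: [0.984, 0.178, 0.0, 0.0]
ft_force: [0.0, -0.9, -0.0]
width: 0.0003
grip_force: 0.0
```

Request:
play_rows --claw '[1,1,1,1,1,1,1,1]' --delta_pos '[[0,0,0],[0,0,0],[0,0,0],[0,0,-0.1],[0,0,-0.15],[0,0,-0.15],[0,0,0],[0,0,0]]' --delta_rot '[[0,0,0],[0,0,0],[0,0,0],[0,0,0],[0,0,0],[0,0,0],[0,0,0],[0,0,0]]'

```text
time: 10.4
ee_pos: [0.635, -0.0957, 0.3156]
eef_rot: [0.984, 0.178, 0.001, 0.0]
ft_force: [-0.0, -0.2, -1.3]
width: 0.0005
grip_force: 0.0
```

Request:
play_rows --claw '[1,1,1,1,1,1,1,1]' --delta_pos '[[-0.12,0.11,0],[-0.12,0.11,0],[-0.12,0.11,0],[-0.12,0.11,0],[-0.12,0.11,0],[-0.12,0.11,0],[-0.12,0.1,0],[-0.12,0.1,0]]' --delta_rot '[[0,0,0],[0,0,0],[0,0,0],[0,0,0],[0,0,0],[0,0,0],[0,0,0],[0,0,0]]'

```text
time: 11.2
ee_pos: [0.5138, -0.3252, 0.3137]
eef_rot: [0.984, 0.178, -0.001, -0.001]
ft_force: [0.4, -0.3, -0.3]
width: 0.0003
grip_force: 0.0
```

Request:
play_rows --claw '[1,1,1,1,1,1,1,1]' --delta_pos '[[0,0,0],[0,0,0],[0,0,0.1],[0,0,0.1],[0,0,0.06],[0,0,0.04],[0,0,0],[0,0,0]]' --delta_rot '[[0,0,0],[0,0,0],[0,0,0],[0,0,0],[0,0,0],[0,0,0],[0,0,0],[0,0,0]]'

```text
time: 12.0
ee_pos: [0.5155, -0.324, 0.2559]
eef_rot: [0.984, 0.178, 0.0, 0.0]
ft_force: [-0.5, 0.1, -0.6]
width: 0.0007
grip_force: 0.0
```

Run:
```python
from bench import r
import cv2
c=r.camera("scene")["pixels"][120:240,100:260,::-1]
cv2.imwrite("pics/w3.png",cv2.resize(c,None,fx=5,fy=5,interpolation=cv2.INTER_CUBIC))
print(r.read_state()["ee_pos"])
```

```text
[ 0.51561285 -0.32407033  0.25611598]
```

View pics/w3.png

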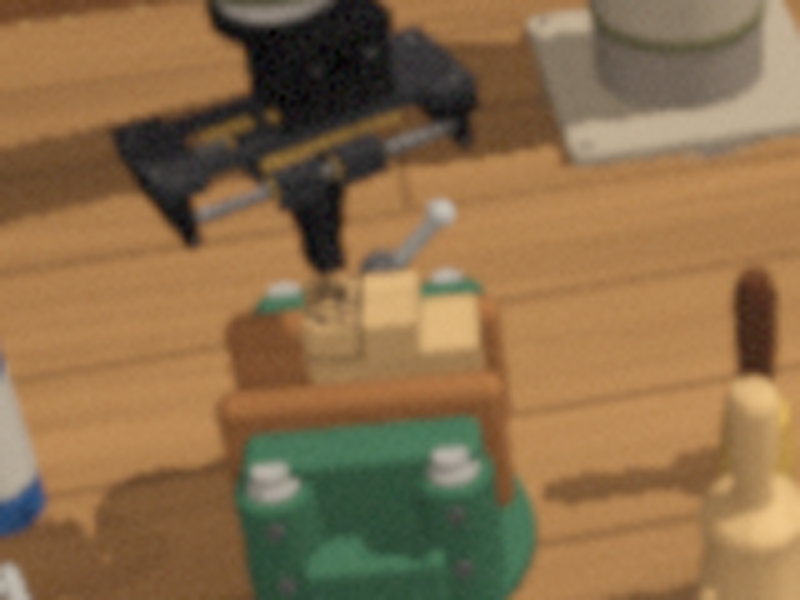

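The fingertips, at about (325,268), are right above the hatched patch at (332,300) and clear of it. I'll hold here, then hand in.

Request:
play_rows --claw '[1,1,1,1,1,1,1,1]' --delta_pos '[[0,0,0],[0,0,0],[0,0,0],[0,0,0],[0,0,0],[0,0,0],[0,0,0],[0,0,0]]' --delta_rot '[[0,0,0],[0,0,0],[0,0,0],[0,0,0],[0,0,0],[0,0,0],[0,0,0],[0,0,0]]'

```text
time: 12.85
ee_pos: [0.5151, -0.3241, 0.2553]
eef_rot: [0.984, 0.178, 0.0, 0.0]
ft_force: [0.2, 0.4, 0.9]
width: 0.0003
grip_force: 0.0
```

Request:
play_rows --claw '[1,1,1,1,1,1,1,1]' --delta_pos '[[0,0,0],[0,0,0],[0,0,0],[0,0,0],[0,0,0],[0,0,0],[0,0,0],[0,0,0]]' --delta_rot '[[0,0,0],[0,0,0],[0,0,0],[0,0,0],[0,0,0],[0,0,0],[0,0,0],[0,0,0]]'

```text
time: 13.65
ee_pos: [0.5152, -0.3241, 0.2553]
eef_rot: [0.984, 0.178, 0.0, 0.0]
ft_force: [-0.3, -0.4, 0.2]
width: 0.0003
grip_force: 0.0
```

```bash
python3 -c "
from bench import r
print(r.read_state()['ee_pos']); print(r.close_job())"
```

```text
[ 0.51515996 -0.32411362  0.2552673 ]
the job is handed in; nothing more can be done
None
```

The arm pointed at the walnut handle, then the beech mallet's end, then the hatched waste, each for about 2 s with roughly 26–30 mm of clearance; no contact showed in the force readings, and I handed the job in at about 13.7 s while still pointing at the waste.

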